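# Fit the rear blade from the crowded hook to the hand press

### The job

Fit the brass folding blade to the hand press. It hangs at the back of the crowded hook, so first move the red and the dark blade from in front of it to the spare hook and leave both hanging there; then take the brass blade, feel for the slot of the blue die holder with its foot, and push it fully home in the slot, upright, against the drag of the spring pad. Work with a light hand: more than 40 N on the press would spoil it; do not wrench or knock the hooks, drop nothing, and leave the other things on the bench alone.

Things in the scene. Friction and masses are not known exactly. Their poses are not given: they have to be found in the camera images.
- red_blade_eye (a point): Red painted blade, front one on the crowded hook: steel plate 8 mm thick along x, standing in its y-z plane, with a 26 mm round eye through it along x; this point is the eye's middle, which hangs 9 mm below the hook rod's axis. 60 mm wide along y; reaches 22 mm above and 48 mm below this point. 0.14 to 0.28 kg. Hold it by its two narrow side edges, a finger either side of the hook.
- dark_blade_eye (a point): Dark grey blade, middle one on the crowded hook: steel plate 8 mm thick along x, standing in its y-z plane, with a 26 mm round eye through it along x; this point is the eye's middle, which hangs 9 mm below the hook rod's axis. 52 mm wide along y; reaches 22 mm above and 54 mm below this point. 0.14 to 0.28 kg. Held like the red one.
- brass_blade_eye (a point): Brass folding blade, rear one on the crowded hook, the one to fit: plate 8 mm thick along x, standing in its y-z plane, with a 26 mm round eye through it along x; this point is the eye's middle, which hangs 9 mm below the hook rod's axis. 44 mm wide along y; reaches 22 mm above this point; its foot, its corners rounded to 1.5 mm radius, is 62 mm below. 0.15 to 0.31 kg. Held like the red one.
- full_stand: Green stand, fixed, with the crowded hook: red, dark and brass blade hang about 81, 58 and 35 mm from the post's axis. Origin: under the middle of the foot plate (110 x 85 x 12 mm), on the bench. Post 16 mm square on the origin; the hook leaves its top along the stand's -x axis and nothing stands above it. 
- full_hook (a point): Crowded hook: a point on the axis of its round rod (8 mm diameter), 190 mm above the bench and 60 mm from the post's axis; axes as the stand's. The rod runs level along the stand's -x from the post to 105 mm, then rises 8 mm to its end at 125 mm. A blade comes off by lifting its eye clear of the rod and drawing it over the rising end.
- spare_stand: Green stand, fixed, like the other, with the empty spare hook, some 14 to 27 cm to one side of it. Origin: under the middle of the foot plate (110 x 85 x 12 mm), on the bench. Post 16 mm square on the origin; the hook leaves its top along the stand's -x axis and nothing stands above it. 
- spare_hook (a point): Empty spare hook: a point on the axis of its round rod (8 mm diameter), 190 mm above the bench and 60 mm from the post's axis; axes as the stand's. The rod runs level along the stand's -x from the post to 105 mm, then rises 8 mm to its end at 125 mm. 
- press: Black cast iron hand press, fixed, its die plate drawn out from under the ram for changing tools. Origin: on the bench under the die plate's middle. Column, ram and lever stand on its -y side, 160 mm or more away. A blue die holder on the die plate has a slot along the press's y axis.
- holder_top (a point): Point over the die plate's middle at jaw-top height, 86 mm above the bench; axes as the press's. Two jaws, each 36 mm thick along x, 64 mm long along y; slot 10 mm wide, 22 mm deep (floor at 64 mm), open at both ends. The holder stays where last clamped: the true slot lies up to 18 mm to either side of this point along x; that is not measured.
- slot_floor (a point): Point over the die plate's middle at the height of the slot's floor, 64 mm above the bench. A brass spring pad in the -x jaw, 12 mm below the jaw tops, stands 3 mm into the slot: it resists with some 4 to 12 N as the foot passes it, then drags with 2 to 5 N. The blade will not fall home; first resistance is not home. Home, the foot is at this height, eye 126 mm above the bench.
- base0: Green bent tin soldier base, about 50 x 30 mm and 12 mm high; loose, a bystander to leave alone. Origin under its middle, on the bench.
- base1: Red bent tin soldier base, about 50 x 30 mm and 12 mm high; loose, a bystander to leave alone. Origin under its middle, on the bench.
- base2: Blue bent tin soldier base, about 50 x 30 mm and 12 mm high; loose, a bystander to leave alone. Origin under its middle, on the bench.
- wheel: Pewter-grey tin wheel, 60 mm across, 12 mm high; loose, a bystander to leave alone. Origin under its middle, on the bench.
- mallet: Wooden mallet lying on its side, boxwood head 50 x 85 x 50 mm, handle reaching 240 mm from the head's middle towards its -x axis; loose, a bystander to leave alone. Origin under the head's middle, on the bench.
- boiler: Rusty orange tin locomotive boiler, 115 mm long along its x axis, 90 mm high; loose, a bystander to leave alone. Origin under its middle, on the bench.
Not all that is in view belongs to the job. Of the things like the part that bears dark_blade_eye, leave any that is turquoise; of the rest the larger one is meant.

How it is judged (in metres and radians):
On the way, in this order (a step that is already met when the one before it is completed fails the run):
1. the red and the dark blade both hang on the spare hook, let go, while the brass blade still hangs at the back of its own hook (x of red_blade_eye in the frame of spare_stand between -0.118 and -0.012 m and y of red_blade_eye in the frame of spare_stand between -0.012 and 0.012 m and z of red_blade_eye in the frame of spare_stand between 0.172 and 0.187 m and x of dark_blade_eye in the frame of spare_stand between -0.118 and -0.012 m and y of dark_blade_eye in the frame of spare_stand between -0.012 and 0.012 m and z of dark_blade_eye in the frame of spare_stand between 0.172 and 0.187 m and linear speed of each of red_blade, dark_blade below 0.02 m/s and contact force between the fingers and red_blade below 0.05 N and contact force between the fingers and dark_blade below 0.05 N and distance of brass_blade_eye from where it was at the start of the episode below 0.02 m), for 0.2 s.
2. the brass blade stands fully home in the slot of the die holder (z of brass_blade_eye in the frame of press below 0.128 m and x of brass_blade_eye in the frame of press between -0.022 and 0.022 m and y of brass_blade_eye in the frame of press between -0.014 and 0.014 m), for 0.1 s.
At the end, for the whole second after the job is handed in: Brass blade in the die holder's slot, upright within 5 degrees, foot within 2 mm of the slot floor, eye within 14 mm of the die plate's middle along the slot (22 mm across it); red and dark blades hang at rest by their eyes on the spare hook; all let go (all of step 2 and x of red_blade_eye in the frame of spare_stand between -0.118 and -0.012 m and y of red_blade_eye in the frame of spare_stand between -0.012 and 0.012 m and z of red_blade_eye in the frame of spare_stand between 0.172 and 0.187 m and x of dark_blade_eye in the frame of spare_stand between -0.118 and -0.012 m and y of dark_blade_eye in the frame of spare_stand between -0.012 and 0.012 m and z of dark_blade_eye in the frame of spare_stand between 0.172 and 0.187 m and linear speed of each of red_blade, dark_blade, brass_blade below 0.02 m/s and z of brass_blade_eye in the frame of press above 0.12 m and angle between brass_blade_eye's own z axis and vertical below 0.09 rad); the robot touches nothing.
It fails at once if the brass blade or the fingers load the press with more than 40 N (contact force between any of brass_blade, the arm, the fingers and press above 40 N).
It fails at once if a hook stand is wrenched or knocked with more than 60 N (contact force between any of full_stand, spare_stand and anything else above 60 N).
It fails at once if a blade is dropped (its eye comes lower than 95 mm above the bench) (height (world z) of any of red_blade_eye, dark_blade_eye, brass_blade_eye below 0.095 m).
It fails at once if one of the other loose things (three bent soldier bases, tin wheel, mallet, locomotive boiler) is shifted by more than 20 mm (distance of any of base0, base1, base2, wheel, mallet, boiler from where it was at the start of the episode above 0.02 m).
It also fails if it takes over 72 s, if anything falls off the work surface, if the arm or the gripper's body presses on something with over 40 N, if the wrist force passes 120 N, or if a joint passes its speed limit or range.

### The arm

A 7-joint arm with a two-finger parallel gripper is mounted at the origin on the work surface. World frame = base frame: x ahead of the robot, y to its left, z up, the work surface at z = 0. Lengths are in m, angles in degrees, forces in N, time in s.
With the tool pointing down it reaches from about 0.425 to 0.875 m from the base axis. Payload 8.4 kg.
Tool frame: the origin (TCP) lies at the centre of the arm's flange, where the gripper is bolted on; the fingertips stand 182 mm ahead of it and the grasp point (between the pads) lies r.hold_point_z ahead of it (r.hold_point_z is the distance from the TCP to the grasp point, in m); z points along the fingers, y is the line along which they close (so a half turn about z gives the same grasp; the last joint's range is limited). The gripper opens to 87 mm and grips with 3 to 60 N. Pads are 19 mm wide; open, the fingers measure 117 mm over their backs; the gripper's body (75 mm by 190 mm) begins 51 mm behind the grasp point.
Start: joints at [-74.84, 19.091, 2.286, 83.961, -0.768, 76.965, -3.352], TCP at [0.231, 0.607, 0.405] pointing down, gripper open.
Joint ranges: [-147.57, 147.57], [-21.85, 119.76], [-74.77, 79.35], [14.55, 137.4], [-85.83, 265.84], [4.83, 119.75], [-152.11, 152.11]. Speed limits (degrees/s): [127.2, 127.2, 159.86, 159.86, 180, 180, 180].

### API

Orientations are given as [roll, pitch, yaw] about the fixed x, y, z axes, in that order (R = Rz(yaw) Ry(pitch) Rx(roll)).
In Python, from rig import r gives the robot as it stands.
- The arm moves only by the tool send_rows, never from a script. Its argument "plan" is text: rows parted by semicolons, each of 6 numbers parted by spaces: the shift along the tool's x, y, z each as a share of 0.04 m, from -1 to 1, then the turn, a rotation vector about the tool's x, y, z each as a share of 0.15 rad, from -1 to 1. In form: tx ty tz rx ry rz; .... A call has 1 to 10 rows; each row shifts and turns the commanded pose from where the row before left it, along the tool's axes as they then stand; what a row does not reach is not made up. A row lasts 1/10 s, in which the tool goes at most 50 mm and 8.59 degrees, less where a joint would pass 70% of its speed; a pose out of reach is approached as far as the arm can. A call with a number of a shift or a turn outside -1 to 1 is refused whole. A call with a gripper value outside its range is refused whole. "grip" is the closure, from -1 (fully open) to 1 (shut), set as the call begins (left out, the last holds). The fingers move at their own pace and stop on an object; the grip force is fixed at half the most. Time passes only in rows, so rows that do not move let the fingers close. It gives the time, the measured TCP pose, the force, the opening and the grip force at its end, in the units of the state.
- r.observe(): the state, without advancing time (a new reading comes with each control period).
- r.camera(name): name is "scene" or "side" or "wrist"; returns (picture, depth): 480x640x3 uint8, blue, green, red; 480x640 float32, m along the optical axis (not along the pixel's ray), 0 where there is no reading.
- r.calibration(name): a dict with "fx", "fy", "cx", "cy" (pixels), "position" and "rotation" of the camera in the world. Camera axes: x right, y down, z forward; pixel columns grow to the right and rows downward; lengths in m; the calibration is good to about 2 mm. A picture is of the moment at which its call begins: read the wrist's pose just before it. calibration takes no time and is no camera call; for the wrist camera it gives the pose at the moment of the call.
- r.sign_off(): hands the job in; it is judged then, once.
Trained networks look in the newest picture that a camera, given by its name, has taken for a name from the list of things; names that differ only in an ending like _2 or _b are one class to them, and where a whole thing is asked for, a point or a joint stands for the part that bears it (a point fixed in the world has none). Each returns a list of dicts, best first, with "p" (0 to 1); they miss things now and then, are a little off and sometimes report something else, mostly with a low value. They report only what shows in the picture. A call takes as long as a camera call. They do not tell look-alikes from the thing itself.
- r.outline_of(target, camera): "region" (480x640 bool, what is visible of it) and "box" ([centre column, centre row, width, height] in pixels, round what is visible of it).
- r.tip_of(target, camera): "xy" ([column, row] in pixels: a listed point, or the origin of a listed thing).
The state is a dict: "time": time; "qpos": joint angles; "dq": joint speeds; "joint_efforts": joint torques, N m; "position": TCP position; "orientation": TCP orientation; "contact_force": force on the tool from outside, world axes, zero at the start; "moment": the same for the moment, N m; "grip_width": finger opening in m; "grasp_force": force on a finger pad.
Only numpy, scipy, OpenCV 4.12 (cv2) and the standard library are available. Lean on these libraries where they do the work, as an engineer would, in place of code of your own. Each camera call takes 0.05 s, during which the arm holds its last target. There are 200 camera calls.

## Working session

There is one attempt and no reset: what is moved stays moved. The work goes in short steps, Python scripts to look and compute and a tool call to move; the robot and the scene stay as the last step left them, time stands still between calls to the robot, and variables do not carry over. Pictures are saved under pics/ and viewed, at most 10 in all, crops included, and the job is handed in when it is done.

Besides the shell and the picture viewer there is one more tool, called after "Request:" as a command line: name --argument value ..., lists and objects as JSON in quotes. send_rows: Moves the arm, as the interface text tells. Its arguments: {"type":"object","properties":{"plan":{"type":"string"},"grip":{"type":"number"}},"required":["plan"]}

```bash
ls; mkdir -p pics; cat > h.py <<'E'
from rig import r
import numpy as np, cv2
from scipy.spatial.transform import Rotation as R
def unproj(cal,u,v,d):
    p=np.array([(u-cal['cx'])/cal['fx']*d,(v-cal['cy'])/cal['fy']*d,d])
    return np.array(cal['rotation'])@p+np.array(cal['position'])
def atz(cal,u,v,z):
    a=np.array(cal['position']);b=unproj(cal,u,v,1)-a
    return a+b*(z-a[2])/b[2]
def proj(cal,P):
    c=np.array(cal['rotation']).T@(np.array(P)-np.array(cal['position']))
    return c[0]/c[2]*cal['fx']+cal['cx'],c[1]/c[2]*cal['fy']+cal['cy'],c[2]
E
python3 - <<'E'
from h import *
print(r.observe()); print(r.hold_point_z)
for c in ['scene','side']:
    im,d=r.camera(c); cv2.imwrite(f'pics/{c}0.png',im); np.save(f'{c}0.npy',d)
    cal=r.calibration(c); print(c,{k:np.round(v,3) for k,v in cal.items()})
    for t in ['red_blade_eye','dark_blade_eye','brass_blade_eye','full_stand','full_hook','spare_stand','spare_hook','press','holder_top','slot_floor','base0','base1','base2','wheel','mallet','boiler']:
        for o in r.tip_of(t,c)[:4]: print(t,np.round(o['xy']),round(o['p'],2))
E
```

```text
pics
{'time': 0.0, 'qpos': array([-74.83985772,  19.12884863,   2.28486882,  84.0116752 ,
        -0.76606129,  76.96446373,  -3.35224399]), 'dq': array([ 0.06819669, -0.00054901, -0.06189593, -0.00523016, -0.00094917,
       -0.03851148, -0.03202755]), 'joint_efforts': array([-8.36328809e-05, -6.56373739e+01,  1.33525047e+00, -4.03796339e+01,
       -5.96714602e-02,  4.50147945e-02,  1.12551634e-04]), 'position': array([0.23123732, 0.6072828 , 0.40388668]), 'orientation': array([-1.79910557e+02,  7.75575478e-03,  1.59154819e+02]), 'contact_force': array([ 0.44719558, -0.46463043, -0.05279358]), 'moment': array([-0.00088693, -0.00688687, -0.00063103]), 'grasp_force': 0.0, 'grip_width': 0.08726857760756243}
0.1635
scene {'fx': np.float64(465.122), 'fy': np.float64(465.122), 'cx': np.float64(318.451), 'cy': np.float64(236.496), 'position': array([1.189, 0.072, 0.977]), 'rotation': array([-141.335,    0.504,   90.07 ])}
red_blade_eye [306. 243.] 0.82
dark_blade_eye [264. 264.] 0.79
dark_blade_eye [303. 252.] 0.65
dark_blade_eye [239. 303.] 0.45
brass_blade_eye [302. 255.] 0.77
full_stan
[... 935 characters left out ...]
ye [366. 221.] 0.81
brass_blade_eye [253. 316.] 0.72
brass_blade_eye [289. 341.] 0.46
brass_blade_eye [354. 201.] 0.31
full_stand [382. 288.] 0.8
full_hook [358. 215.] 0.73
spare_stand [344. 249.] 0.94
spare_hook [319. 183.] 0.77
spare_hook [249. 313.] 0.34
press [368. 437.] 0.62
holder_top [372. 402.] 0.9
slot_floor [375. 413.] 0.84
base0 [317. 182.] 0.74
base0 [263. 373.] 0.7
base0 [290. 340.] 0.7
base0 [253. 313.] 0.55
base1 [317. 182.] 0.74
base1 [263. 373.] 0.7
base1 [290. 340.] 0.7
base1 [253. 313.] 0.55
base2 [317. 182.] 0.74
base2 [263. 373.] 0.7
base2 [290. 340.] 0.7
base2 [253. 313.] 0.55
wheel [273. 276.] 0.63
mallet [372. 402.] 0.72
mallet [266. 221.] 0.68
boiler [348. 198.] 0.65
```

View pictures.

View pics/scene0.png

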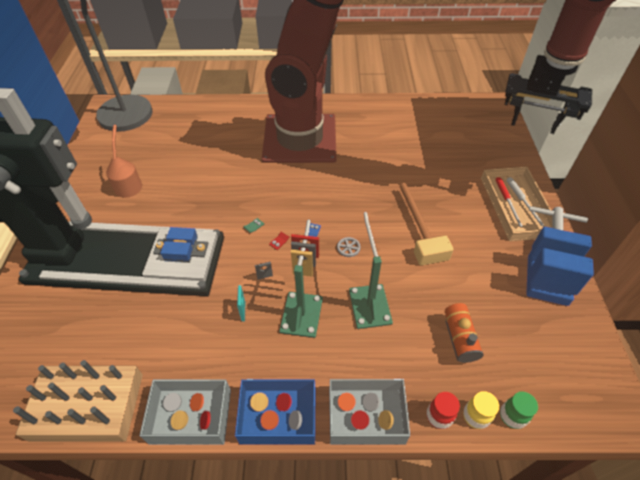

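View pics/side0.png

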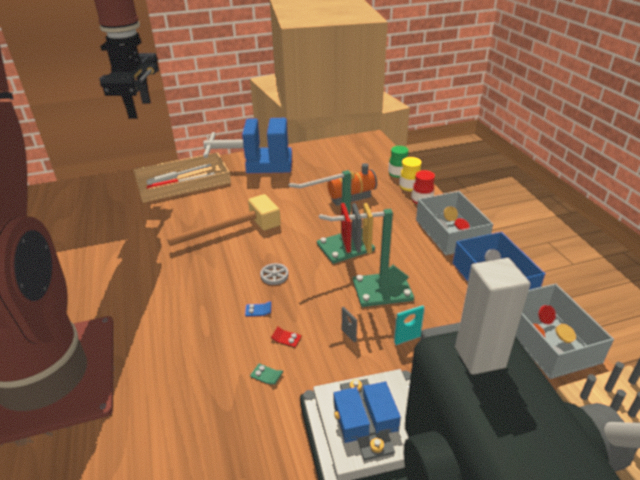

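```bash
sed -i 's/^def unproj/def fix(c):\n    c=dict(c)\n    if np.ndim(c["rotation"])==1: c["rotation"]=R.from_euler("xyz",c["rotation"],degrees=True).as_matrix()\n    return c\ndef unproj/' h.py
python3 - <<'E'
from h import *
S=fix(r.calibration('scene'));D=fix(r.calibration('side'))
def tri(a,b):
    A=[];B=[]
    pa=np.array(S['position']);da=unproj(S,*a,1)-pa;pb=np.array(D['position']);db=unproj(D,*b,1)-pb
    da/=np.linalg.norm(da);db/=np.linalg.norm(db)
    t=np.linalg.lstsq(np.c_[da,-db],pb-pa,rcond=None)[0]
    x=pa+da*t[0];y=pb+db*t[1]
    return np.round((x+y)/2,3),np.round(np.linalg.norm(x-y),4)
for n,a,b in [('red',(306,243),(343,221)),('dark',(303,252),(357,220)),('brass',(302,255),(366,221)),('fstand',(301,315),(382,288)),('fhook',(303,245),(358,215)),('sstand',(368,304),(344,249)),('shook',(373,236),(319,183)),('press',(184,267),(368,437)),('htop',(178,244),(372,402)),('floor',(179,254),(375,413))]:
    print(n,*tri(a,b))
E
```

```text
red [0.566 0.038 0.178] 0.0037
dark [0.591 0.032 0.179] 0.0034
brass [0.604 0.028 0.18 ] 0.0048
fstand [0.647 0.022 0.004] 0.0027
fhook [0.589 0.03  0.195] 0.0048
sstand [0.618 0.181 0.   ] 0.0037
shook [0.56  0.18  0.186] 0.0081
press [ 0.497 -0.282 -0.006] 0.0093
htop [ 0.496 -0.28   0.083] 0.0009
floor [ 0.503 -0.281  0.054] 0.003
```

Candidates for "dark": the hanging dark blade (side 357,220 / scene 303,252), a small dark one standing on the bench (side 349,325 / scene 264,270) and a turquoise one (side 410,325 / scene 240,302). I choose the hanging one, between red and brass. The spare stand is the empty one at scene (368,304); the press holder is at scene (178,244).

```bash
python3 - <<'E'
from h import *
W=fix(r.calibration('wrist'));o=r.observe()
Rt=R.from_euler('xyz',o['orientation'],degrees=True).as_matrix()
print('cam in tool',Rt.T@(W['position']-o['position']));print(np.round(Rt.T@W['rotation'],3),W['fx'],np.round(Rt,2))
for c in ['scene','side']:
    C=fix(r.calibration(c));im=cv2.imread(f'pics/{c}0.png');d=np.load(f'{c}0.npy')
    v,u=np.mgrid[0:480,0:640]
    P=np.stack([(u-C['cx'])/C['fx']*d,(v-C['cy'])/C['fy']*d,d],-1)@C['rotation'].T+C['position']
    hsv=cv2.cvtColor(im,cv2.COLOR_BGR2HSV)
    g=(d>0)&(hsv[...,0]>60)&(hsv[...,0]<88)&(hsv[...,1]>80)&(P[...,0]>.45)&(P[...,0]<.75)&(P[...,1]<.3)&(P[...,1]>-.03)
    for n,lo,hi in [('full',-.05,.1),('spare',.1,.3)]:
        m=g&(P[...,1]>lo)&(P[...,1]<hi)
        f=P[m&(abs(P[...,2]-.012)<.006)]
        if len(f)>20:
            q=cv2.minAreaRect((f[:,:2]*1000).astype(np.float32));print(c,n,'foot',q,len(f))
        for z in (.08,.12,.16,.19):
            t=P[m&(abs(P[...,2]-z)<.012)]
            if len(t): print(z,np.round(np.median(t,0),3),len(t))
    b=(d>0)&(hsv[...,0]>100)&(hsv[...,0]<125)&(hsv[...,1]>120)&(P[...,1]<-.2)&(P[...,1]>-.4)&(abs(P[...,2]-.086)<.006)
    f=P[b];print('blue',len(f))
    if len(f)>10: print(cv2.minAreaRect((f[:,:2]*1000).astype(np.float32)),np.median(f[:,2]))
im=cv2.imread('pics/side0.png');cv2.imwrite('pics/c1.png',cv2.resize(im[160:350,290:440],None,fx=3.1,fy=3.1,interpolation=cv2.INTER_CUBIC))
E
```

```text
cam in tool [0.08255087 0.00055742 0.02107837]
[[-0.    -0.954 -0.3  ]
 [ 1.    -0.     0.   ]
 [-0.    -0.3    0.954]] 411.84106706037767 [[-0.93  0.36 -0.  ]
 [ 0.36  0.93 -0.  ]
 [ 0.   -0.   -1.  ]]
scene full foot ((647.1961059570312, 22.156696319580078), (77.29502868652344, 104.66089630126953), 81.04579162597656) 22
blue 589
((488.8831787109375, -280.0694274902344), (64.9080581665039, 81.88597869873047), 85.13182830810547) 0.08682966514043577
side full foot ((643.687744140625, 17.351879119873047), (81.72621154785156, 106.36634063720703), 80.86587524414062) 984
0.08 [0.642 0.014 0.08 ] 53
0.12 [0.642 0.014 0.119] 61
0.16 [0.642 0.014 0.16 ] 63
0.19 [0.643 0.014 0.19 ] 66
side spare foot ((621.2696533203125, 179.0081329345703), (104.00939178466797, 81.08097839355469), 9.010921478271484) 465
0.12 [0.624 0.176 0.127] 27
0.16 [0.621 0.177 0.159] 60
0.19 [0.622 0.177 0.188] 49
blue 1945
((485.013671875, -283.1263122558594), (65.13182067871094, 80.36954498291016), 85.50118255615234) 0.08704369005302881
```

View pics/c1.png

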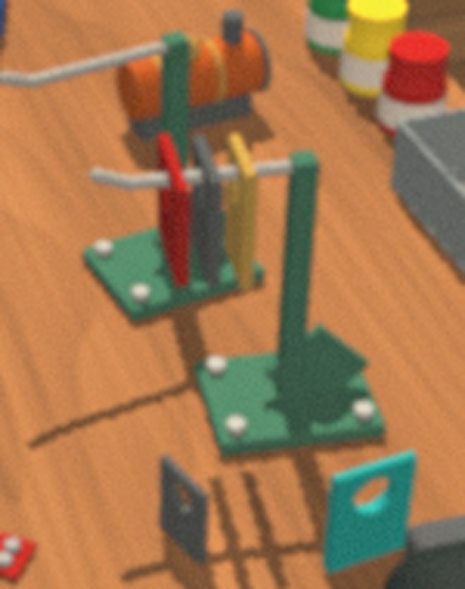

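The crop shows red, dark and brass hanging on the front hook at crop (175,215), (205,210) and (242,215), brass nearest the post. The standing dark and turquoise ones are decoys.

Request:
send_rows --plan "-0.876 -0.571 -0.16 0 0 0;-0.876 -0.571 -0.16 0 0 0;-0.876 -0.571 -0.16 0 0 0;-0.876 -0.571 -0.16 0 0 0;-0.876 -0.571 -0.16 0 0 0;-0.876 -0.571 -0.16 0 0 0;-0.876 -0.571 -0.16 0 0 0;-0.876 -0.571 -0.16 0 0 0;-0.876 -0.571 -0.16 0 0 0;-0.876 -0.571 -0.16 0 0 0" --grip -1

```text
time: 2.7
position: [0.4782, 0.2677, 0.4693]
orientation: [180.0, 0.0, 159.2]
contact_force: [0.7, 0.6, -0.7]
grip_width: 0.0873
grasp_force: 0.0
```

Request:
send_rows --plan "-0.876 -0.571 -0.16 0 0 0;-0.876 -0.571 -0.16 0 0 0;-0.876 -0.571 -0.16 0 0 0;-0.876 -0.571 -0.16 0 0 0;-0.876 -0.571 -0.16 0 0 0;0 0 0 0 0 -0.7;0 0 0 0 0 -0.7;0 0 0 0 0 0;0 0 0 0 0 0"

```text
time: 3.6
position: [0.6005, 0.1004, 0.5007]
orientation: [180.0, -0.0, 171.0]
contact_force: [0.4, 0.3, -0.7]
grip_width: 0.0873
grasp_force: 0.0
```

```bash
cat >> h.py <<'E'
def cloud(name,png=None):
    o=r.observe(); C=fix(r.calibration(name)); im,d=r.camera(name)
    if png: cv2.imwrite('pics/'+png,im)
    v,u=np.mgrid[0:480,0:640]
    P=np.stack([(u-C['cx'])/C['fx']*d,(v-C['cy'])/C['fy']*d,d],-1)@C['rotation'].T+C['position']
    return o,C,im,d,P
def to(pos,rpy=None,o=None):
    "shares (total) from the measured pose to TCP pos"
    o=o or r.observe(); Rt=R.from_euler('xyz',o['orientation'],degrees=True)
    rv=np.zeros(3) if rpy is None else (Rt.inv()*R.from_euler('xyz',rpy,degrees=True)).as_rotvec()
    return np.round(Rt.inv().apply(np.array(pos)-o['position'])/.04,2),np.round(rv/.15,2)
E
python3 - <<'E'
from h import *
o,C,im,d,P=cloud('wrist','w1.png')
np.savez('w1.npz',P=P,im=im)
print(o['time'],o['position'],o['orientation'],o['qpos'])
for t,z in [('red_blade_eye',.181),('dark_blade_eye',.181),('brass_blade_eye',.181),('full_hook',.19),('spare_hook',.19),('full_stand',0),('spare_stand',0)]:
    for q in r.tip_of(t,'wrist')[:3]: print(t,np.round(q['xy']),round(q['p'],2),np.round(atz(C,*q['xy'],z),4))
E
```

```text
3.6 [0.60049263 0.10036779 0.50074807] [ 1.79995335e+02 -4.82363394e-03  1.71028346e+02] [-34.53618038  12.891292    25.62343319  82.20026547  -5.55504897
  86.1608851   71.92324976]
red_blade_eye [215. 205.] 0.73 [0.5697 0.0332 0.181 ]
dark_blade_eye [220. 228.] 0.96 [0.5872 0.0325 0.181 ]
dark_blade_eye [143. 163.] 0.89 [ 0.5317 -0.0111  0.181 ]
dark_blade_eye [120. 262.] 0.76 [ 0.6016 -0.0493  0.181 ]
brass_blade_eye [222. 255.] 0.81 [0.6088 0.0291 0.181 ]
full_hook [217. 231.] 0.56 [0.5873 0.0321 0.19  ]
spare_hook [410. 173.] 0.77 [0.5671 0.1752 0.19  ]
full_stand [256. 232.] 0.65 [0.6405 0.0255 0.    ]
full_stand [216. 200.] 0.23 [ 0.5949 -0.0141  0.    ]
spare_stand [387. 198.] 0.85 [0.6242 0.1864 0.    ]
```

View pics/w1.png

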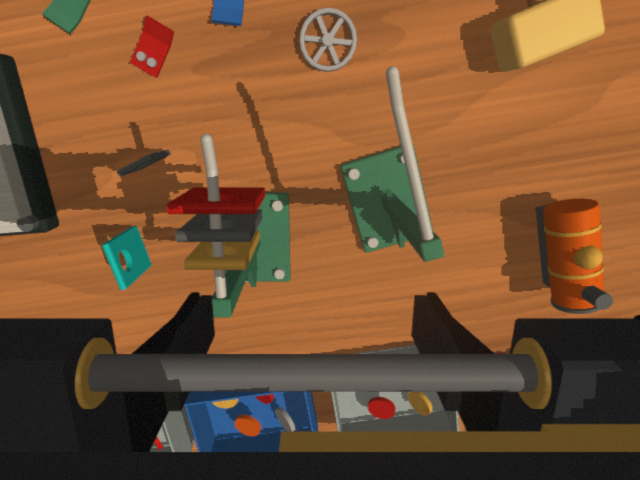

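The picture shows the crowded hook from tip (206,139) to post top (222,305), with red at (215,195), dark at (218,227) and brass at (221,250) on it. The spare hook runs from (393,70) to post (430,247).

```bash
python3 - <<'E'
from h import *
z=np.load('w1.npz');P=z['P'];im=z['im'];C=fix(r.calibration('wrist'))
hsv=cv2.cvtColor(im,cv2.COLOR_BGR2HSV)
h,s,v=[hsv[...,i].astype(int) for i in range(3)]
Z=P[...,2]
for n,m in [('red',((h<8)|(h>172))&(s>150)),('brass',(h>14)&(h<30)&(s>100)),('dark',(s<60)&(v<110))]:
    k=m&(Z>.196)&(Z<.21)&(P[...,0]<.66)&(P[...,0]>.5)&(abs(P[...,1]-.03)<.05)
    f=P[k]; print(n,len(f),cv2.minAreaRect((f[:,:2]*1000).astype(np.float32)),np.median(f,0).round(4),np.mean(f[:,1].reshape(-1)[[f[:,1].argmin(),f[:,1].argmax()]]).round(4))
for n,lo,hi in [('full',.0,.06),('spare',.12,.22)]:
    k=(Z>.178)&(Z<.205)&(s<50)&(v>120)&(P[...,1]>lo)&(P[...,1]<hi)&(P[...,0]<.64)&(P[...,0]>.48)
    f=P[k]; x0,y0,dx,dy=0,0,0,0
    l=cv2.fitLine((f[:,:2]*1000).astype(np.float32),cv2.DIST_HUBER,0,.01,.01).ravel()
    print(n,len(f),'line',l,'yaw',np.degrees(np.arctan2(l[1],l[0])),'x',f[:,0].min(),f[:,0].max(),'z',np.percentile(Z[k],[5,50,95]))
    g=(h>60)&(h<88)&(s>80)&(Z>.18)&(Z<.21)&(P[...,1]>lo-.02)&(P[...,1]<hi+.03)
    f=P[g]; print(' post top',len(f),f.min(0).round(4),f.max(0).round(4),np.median(f,0).round(4))
E
```

```text
red 1042 ((568.1168212890625, 34.180824279785156), (60.5578498840332, 7.706550598144531), 81.0986328125) [0.5678 0.0349 0.201 ] 0.0342
brass 711 ((602.4884643554688, 30.567588806152344), (48.11275863647461, 21.827394485473633), 80.44656372070312) [0.6085 0.0288 0.2009] 0.0306
dark 789 ((588.1992797851562, 31.505666732788086), (51.66999816894531, 7.691998481750488), 81.09232330322266) [0.5875 0.0322 0.201 ] 0.0317
full 607 line [ 9.8796242e-01 -1.5469387e-01  5.6409113e+02  3.6126713e+01] yaw -8.899043 x 0.5198429657175518 0.6395269757781367 z [0.19064119 0.19371456 0.2004061 ]
 post top 402 [0.6375 0.0158 0.18  ] [0.6531 0.0309 0.1968] [0.6446 0.0249 0.1944]
spare 1547 line [9.8985124e-01 1.4210729e-01 5.5457855e+02 1.7508490e+02] yaw 8.169806 x 0.4980743322518614 0.6168045807686305 z [0.19101172 0.19275758 0.19978317]
 post top 320 [0.6162 0.1779 0.1933] [0.6315 0.1924 0.1972] [0.6244 0.1849 0.1949]
```

Request:
send_rows --plan "0.182 -0.581 0 0 0 0;0.182 -0.581 0 0 0 0;0.183 -0.58 0 0 0 0;0 0 0.9 0 0 0;0 0 0.9 0 0 0;0 0 0.7 0 0 0;0 0 0 0 0 0"

```text
time: 4.7
position: [0.5671, 0.0349, 0.3972]
orientation: [-179.9, -0.3, 171.2]
contact_force: [-0.1, 0.9, -0.2]
grip_width: 0.0872
grasp_force: 0.0
```

```bash
python3 - <<'E'
from h import *
print(to([.568,.0352,.3285],[180,0,171.1]))
E
```

```text
(array([-0.03,  0.02,  1.72]), array([-0.02, -0.04,  0.01]))
```

Request:
send_rows --plan "-0.03 0.02 0.6 0 0 0;0 0 0.6 0 0 0;0 0 0.52 0 0 0;0 0 0 0 0 0"

```text
time: 5.1
position: [0.5693, 0.0355, 0.3311]
orientation: [-179.9, -0.1, 171.2]
contact_force: [-0.5, -0.6, 0.6]
grip_width: 0.087
grasp_force: 0.0
```

Request:
send_rows --plan "0 0 0 0 0 0;0 0 0 0 0 0;0 0 0 0 0 0;0 0 0 0 0 0;0 0 0 0 0 0;0 0 0 0 0 0" --grip 1

```text
time: 5.7
position: [0.5698, 0.0352, 0.3326]
orientation: [180.0, 0.0, 171.2]
contact_force: [0.1, -0.6, 4.0]
grip_width: 0.0598
grasp_force: 29.9
```

Request:
send_rows --plan "0 0 -0.15 0 0 0;0 0 -0.1 0 0 0;0 0 -0.08 0 0 0;0 0 0 0 0 0;0 0 0 0 0 0"

```text
time: 6.2
position: [0.5695, 0.0354, 0.3451]
orientation: [-180.0, -0.0, 171.2]
contact_force: [0.4, -0.2, -2.4]
grip_width: 0.0594
grasp_force: 29.9
```

```bash
python3 - <<'E'
from h import *
o,C,im,d,P=cloud('wrist','w2.png')
print(o['position'],o['contact_force'],o['grasp_force'])
E
```

```text
[0.56953443 0.03537199 0.3450997 ] [ 0.43374474 -0.15029516 -2.4212648 ] 29.9464780485323
```

View pics/w2.png

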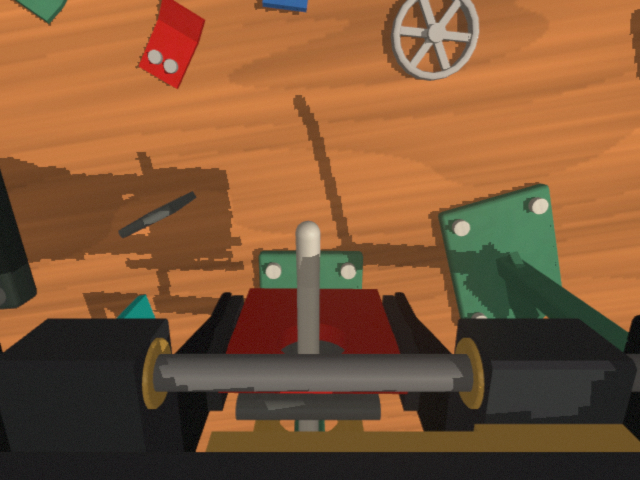

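The red blade is held between the fingers, centred on the rod (tip at 308,235), and the force of −2.4 N shows it hangs free. Next I check its height.

```bash
python3 - <<'E'
from h import *
o,C,im,d,P=cloud('wrist')
hsv=cv2.cvtColor(im,cv2.COLOR_BGR2HSV);h,s=hsv[...,0],hsv[...,1]
k=((h<8)|(h>172))&(s>150)&(P[...,2]>.12)&(abs(P[...,0]-.565)<.03)&(abs(P[...,1]-.035)<.04)
f=P[k];print(len(f),np.percentile(f[:,2],[1,50,98,99.5]),f.min(0),f.max(0))
for z in np.arange(.15,.22,.01):
    q=f[abs(f[:,2]-z)<.005]
    if len(q): print(z.round(3),np.median(q[:,0]).round(4),len(q),((q[:,1].min()+q[:,1].max())/2).round(4))
E
```

```text
8292 [0.14646649 0.17957283 0.21331265 0.21412007] [5.43080778e-01 4.78360318e-04 1.44101830e-01] [0.58453759 0.07231398 0.24928121]
0.15 0.5654 908 0.0367
0.16 0.5652 1135 0.0366
0.17 0.5652 1356 0.0364
0.18 0.5663 2046 0.0372
0.19 0.5665 1566 0.0363
0.2 0.5628 966 0.0365
0.21 0.5717 294 0.0353
0.22 0.5687 2 0.0007
```

Request:
send_rows --plan "0.5 0 0 0 0 0;0.6 0 0 0 0 0;0.65 0 0 0 0 0;0 0 0 0 0 -0.66;0 0 0 0 0 -0.66;0 0 0 0 0 -0.67;0.2 0.7 0 0 0 0;0.2 0.8 0 0 0 0;0.15 0.8 0 0 0 0;0.14 0.69 0 0 0 0"

```text
time: 7.3
position: [0.4551, 0.1619, 0.3451]
orientation: [180.0, -0.0, -171.7]
contact_force: [-0.7, -0.0, -1.7]
grip_width: 0.0596
grasp_force: 29.9
```

```bash
python3 - <<'E'
from h import *
print(to([.4557,.1608,.3451],[180,0,188.2]),r.observe()['contact_force'],r.observe()['grasp_force'])
E
```

```text
(array([-0.01, -0.03,  0.  ]), array([ 0.  , -0.  ,  0.01])) [-0.65116277 -0.01039735 -1.67847013] 29.945715898611525
```

Request:
send_rows --plan "-0.4 -0.03 0 0 0 0;-0.4 0 0 0 0 0;-0.4 0 0 0 0 0;-0.4 0 0 0 0 0;-0.1 0 0 0 0 0;0 0 0 0 0 0"

```text
time: 7.9
position: [0.5234, 0.169, 0.3448]
orientation: [-180.0, -0.0, -171.7]
contact_force: [-0.4, 0.3, -1.9]
grip_width: 0.06
grasp_force: 29.9
```

Request:
send_rows --plan "-0.4 0 0 0 0 0;-0.4 0 0 0 0 0;-0.4 0 0 0 0 0;-0.35 0 0 0 0 0;0 0 0 0 0 0;0 0 0 0 0 0"

```text
time: 8.5
position: [0.5839, 0.1778, 0.3449]
orientation: [-180.0, -0.1, -171.7]
contact_force: [-1.3, -0.6, -2.7]
grip_width: 0.0596
grasp_force: 29.9
```

Request:
send_rows --plan "0 0.03 0.1 0 0 0;0 0 0.1 0 0 0;0 0 0.1 0 0 0;0 0 0.02 0 0 0;0 0 0 0 0 0"

```text
time: 9.0
position: [0.5842, 0.1792, 0.3326]
orientation: [180.0, -0.0, -171.7]
contact_force: [-2.1, -0.7, 3.2]
grip_width: 0.0598
grasp_force: 30.0
```

Request:
send_rows --plan "0 0 0 0 0 0;0 0 0 0 0 0;0 0 0 0 0 0;0 0 0 0 0 0;0 0 0 0 0 0" --grip -1

```text
time: 9.5
position: [0.5845, 0.1792, 0.3323]
orientation: [-180.0, -0.0, -171.7]
contact_force: [-0.5, -0.5, 0.3]
grip_width: 0.0853
grasp_force: 0.0
```

Request:
send_rows --plan "0 0 -0.4 0 0 0;0 0 -0.8 0 0 0;0 0 -1 0 0 0;0 0 -1 0 0 0;0 0 0 0 0 0"

```text
time: 10.0
position: [0.5853, 0.1789, 0.4665]
orientation: [179.9, 0.5, -171.7]
contact_force: [1.4, -0.5, -0.0]
grip_width: 0.0866
grasp_force: 0.0
```

```bash
python3 - <<'E'
from h import *
o,C,im,d,P=cloud('wrist','w3.png')
hsv=cv2.cvtColor(im,cv2.COLOR_BGR2HSV);h,s,v=[hsv[...,i].astype(int) for i in range(3)];Z=P[...,2]
for n,m,lo,hi in [('red',((h<8)|(h>172))&(s>150),.1,.25),('dark',(s<60)&(v<110),-.01,.08)]:
    f=P[m&(Z>.19)&(Z<.21)&(P[...,1]>lo)&(P[...,1]<hi)&(P[...,0]<.64)&(P[...,0]>.5)]
    if len(f): print(n,len(f),cv2.minAreaRect((f[:,:2]*1000).astype(np.float32)),np.median(f,0).round(4),np.percentile(f[:,2],98))
Rf=[.588,.0325]
print(o['position'],o['orientation'],to([.5885,.0325,.4],[180,0,171.1]))
E
```

```text
red 1453 ((582.488525390625, 179.32994079589844), (7.844922065734863, 59.43922805786133), 7.864985466003418) [0.5815 0.1797 0.2007] 0.20264521166524482
dark 2621 ((580.0988159179688, 30.022315979003906), (115.40482330322266, 50.69974136352539), 11.065474510192871) [0.5841 0.0363 0.1956] 0.20243365826942866
[0.58534726 0.17891904 0.46652179] [ 179.86269251    0.49792274 -171.73260181] (array([ 0.45, -3.64,  1.58]), array([0.01, 0.03, 2.  ]))
```

View pics/w3.png

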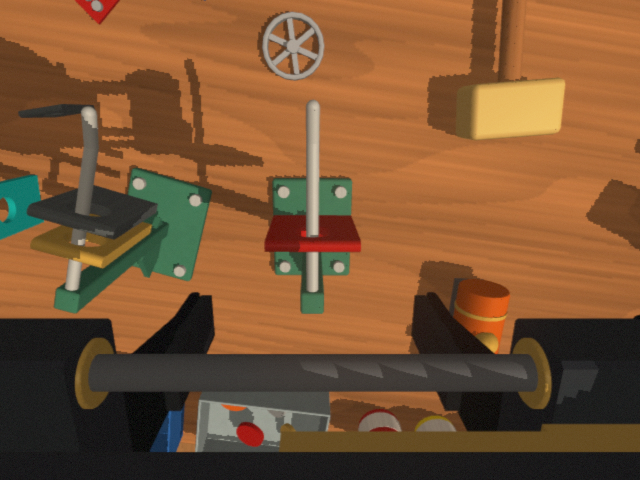

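Red hangs on the spare hook at (313,232); dark (95,210) and brass (90,243) are undisturbed.

Request:
send_rows --plan "0 0 0 0 0 0.66;0 0 0 0 0 0.67;0 0 0 0 0 0.67;-0.16 -0.9 0 0 0 0;-0.17 -0.9 0 0 0 0;-0.17 -0.9 0 0 0 0;-0.16 -0.89 0 0 0 0;0 0 0.9 0 0 0;0 0 0.8 0 0 0;0 0 0 0 0 0"

```text
time: 11.05
position: [0.5868, 0.0332, 0.3873]
orientation: [-179.8, -0.4, 171.1]
contact_force: [-0.2, -0.1, -0.1]
grip_width: 0.0872
grasp_force: 0.0
```

```bash
python3 - <<'E'
from h import *
print(to([.589,.033,.3315],[180,0,171.1]))
E
```

```text
(array([-0.07,  0.01,  1.39]), array([-0.02, -0.05, -0.  ]))
```

Request:
send_rows --plan "-0.03 0 0.5 0 0 0;0 0 0.5 0 0 0;0 0 0.3 0 0 0;0 0 0.12 0 0 0;0 0 0 0 0 0;0 0 0 0 0 0"

```text
time: 11.65
position: [0.5899, 0.0331, 0.3366]
orientation: [180.0, 0.1, 171.1]
contact_force: [-0.0, 0.4, 0.9]
grip_width: 0.0872
grasp_force: 0.0
```

Request:
send_rows --plan "0 0 0 0 0 0;0 0 0 0 0 0;0 0 0 0 0 0;0 0 0 0 0 0;0 0 0 0 0 0;0 0 0 0 0 0" --grip 1

```text
time: 12.25
position: [0.5895, 0.0329, 0.3356]
orientation: [-180.0, -0.0, 171.1]
contact_force: [-0.5, -0.4, 0.8]
grip_width: 0.0519
grasp_force: 30.0
```

Request:
send_rows --plan "0 0 -0.15 0 0 0;0 0 -0.1 0 0 0;0 0 -0.08 0 0 0;0 0 0 0 0 0;0 0 0 0 0 0"

```text
time: 12.75
position: [0.5895, 0.0331, 0.3488]
orientation: [180.0, 0.0, 171.1]
contact_force: [-0.2, 0.6, -1.4]
grip_width: 0.0519
grasp_force: 30.0
```

Request:
send_rows --plan "0.5 0 0 0 0 0;0.6 0 0 0 0 0;0.6 0 0 0 0 0;0.6 0 0 0 0 0;0 0 0 0 0 -0.66;0 0 0 0 0 -0.67;0 0 0 0 0 -0.65;0 0 0 0 0 0"

```text
time: 13.55
position: [0.4985, 0.0472, 0.3487]
orientation: [180.0, -0.0, -171.8]
contact_force: [-0.1, 0.0, -1.9]
grip_width: 0.0518
grasp_force: 30.0
```

```bash
python3 - <<'E'
from h import *
print(to([.4557,.1608,.3488],[180,0,188.2]),r.observe()['contact_force'],r.observe()['grasp_force'])
E
```

```text
(array([ 0.65,  2.96, -0.  ]), array([ 0., -0.,  0.])) [-0.14576128  0.01085834 -1.8585119 ] 29.99431517586345
```

Request:
send_rows --plan "0.17 0.74 0 0 0 0;0.16 0.74 0 0 0 0;0.16 0.74 0 0 0 0;0.16 0.74 0 0 0 0;0 0 0 0 0 0;-0.4 0 0 0 0 0;-0.4 0 0 0 0 0;-0.4 0 0 0 0 0;-0.4 0 0 0 0 0;0 0 0 0 0 0"

```text
time: 14.55
position: [0.521, 0.1695, 0.3484]
orientation: [-179.9, 0.0, -172.1]
contact_force: [0.8, -0.6, -2.3]
grip_width: 0.0515
grasp_force: 30.0
```

Request:
send_rows --plan "-0.35 0.02 0 0 0 0;-0.35 0.02 0 0 0 0;0 0 0 0 0 0;0 0 0.1 0 0 0;0 0 0.1 0 0 0;0 0 0.1 0 0 0;0 0 0.04 0 0 0;0 0 0 0 0 0"

```text
time: 15.35
position: [0.5467, 0.1753, 0.3355]
orientation: [180.0, -0.0, -171.9]
contact_force: [-2.4, -0.6, 2.9]
grip_width: 0.0518
grasp_force: 30.0
```

Request:
send_rows --plan "0 0 0 0 0 0;0 0 0 0 0 0;0 0 0 0 0 0;0 0 0 0 0 0;0 0 0 0 0 0;0 0 0 0 0 0" --grip -1

```text
time: 15.95
position: [0.5471, 0.1754, 0.3351]
orientation: [-180.0, 0.0, -171.9]
contact_force: [-0.3, -1.2, 0.1]
grip_width: 0.0851
grasp_force: 0.0
```

Request:
send_rows --plan "0 0 -0.4 0 0 0;0 0 -0.8 0 0 0;0 0 -1 0 0 0;0 0 -1 0 0 0;0 0 0 0 0 0;0 0 0 0 0 0;0 0 0 0 0 0"

```text
time: 16.65
position: [0.5468, 0.1754, 0.462]
orientation: [-180.0, -0.1, -171.9]
contact_force: [-0.2, -0.5, -0.5]
grip_width: 0.0867
grasp_force: 0.0
```

```bash
python3 - <<'E'
from h import *
o,C,im,d,P=cloud('wrist','w4.png')
hsv=cv2.cvtColor(im,cv2.COLOR_BGR2HSV);h,s,v=[hsv[...,i].astype(int) for i in range(3)];Z=P[...,2]
for n,m,lo,hi,x0,x1 in [('red',((h<8)|(h>172))&(s>150),.1,.25,.5,.64),('dark',(s<60)&(v<90),.1,.25,.53,.6),('brass',(h>14)&(h<30)&(s>100),-.01,.08,.59,.64)]:
    f=P[m&(Z>.197)&(Z<.21)&(P[...,1]>lo)&(P[...,1]<hi)&(P[...,0]<x1)&(P[...,0]>x0)]
    if len(f): print(n,len(f),cv2.minAreaRect((f[:,:2]*1000).astype(np.float32)),np.median(f,0).round(4),np.percentile(f[:,2],98))
print(o['position'],o['orientation'])
E
```

```text
red 1148 ((582.6864013671875, 179.31832885742188), (8.392962455749512, 59.86149215698242), 7.838251113891602) [0.5818 0.1788 0.2009] 0.20264309230283473
dark 679 ((545.47802734375, 175.73817443847656), (8.109245300292969, 50.54767608642578), 9.507121086120605) [0.5456 0.1663 0.2008] 0.20341986264916323
brass 575 ((608.6702270507812, 27.705551147460938), (43.656005859375, 7.827296733856201), 81.58390808105469) [0.6067 0.0204 0.2004] 0.20228187697714037
[0.54682926 0.1754076  0.46202332] [-1.79974284e+02 -8.78806386e-02 -1.71877112e+02]
```

View pics/w4.png

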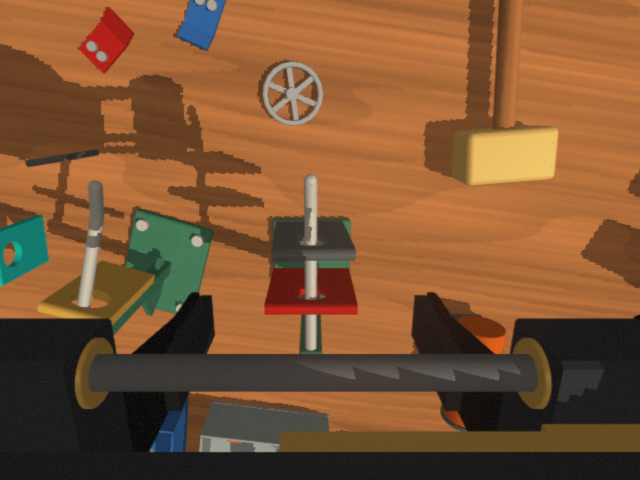

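Dark (312,240) and red (311,292) hang on the spare hook; brass (95,290) is still on its own.

Request:
send_rows --plan "0 0 0 0 0 0.66;0 0 0 0 0 0.66;0 0 0 0 0 0.66;-0.54 -0.84 0 0 0 0;-0.54 -0.84 0 0 0 0;-0.53 -0.84 0 0 0 0;-0.53 -0.85 0 0 0 0;0 0 0.8 0 0 0;0 0 0.8 0 0 0;0 0 0.3 0 0 0"

```text
time: 17.7
position: [0.6097, 0.0288, 0.3828]
orientation: [-179.9, -0.3, 171.1]
contact_force: [-0.1, 0.2, -0.8]
grip_width: 0.0869
grasp_force: 0.0
```

Request:
send_rows --plan "0 0 0.3 0 0 0;0 0 0.2 0 0 0;0 0 0 0 0 0;0 0 0 0 0 0;0 0 0 0 0 0"

```text
time: 18.2
position: [0.611, 0.029, 0.3682]
orientation: [180.0, 0.1, 171.1]
contact_force: [0.7, -1.1, -0.5]
grip_width: 0.0873
grasp_force: 0.0
```

```bash
python3 - <<'E'
from h import *
print(to([.6105,.029,.337],[180,0,171.1]))
E
```

```text
(array([ 0.01, -0.  ,  0.78]), array([0.  , 0.01, 0.  ]))
```

Request:
send_rows --plan "0 0 0.4 0 0 0;0 0 0.3 0 0 0;0 0 0.08 0 0 0;0 0 0 0 0 0;0 0 0 0 0 0;0 0 0 0 0 0"

```text
time: 18.8
position: [0.611, 0.0289, 0.3366]
orientation: [180.0, 0.0, 171.1]
contact_force: [0.5, -0.7, -0.2]
grip_width: 0.0872
grasp_force: 0.0
```

Request:
send_rows --plan "0 0 0 0 0 0;0 0 0 0 0 0;0 0 0 0 0 0;0 0 0 0 0 0;0 0 0 0 0 0;0 0 0 0 0 0;0 0 0 0 0 0" --grip 1

```text
time: 19.5
position: [0.6108, 0.0288, 0.336]
orientation: [-180.0, -0.0, 171.1]
contact_force: [0.6, -0.6, 0.4]
grip_width: 0.0439
grasp_force: 30.0
```

Request:
send_rows --plan "0 0 -0.15 0 0 0;0 0 -0.1 0 0 0;0 0 -0.07 0 0 0;0 0 0 0 0 0;0 0 0 0 0 0"

```text
time: 20.0
position: [0.6108, 0.029, 0.3488]
orientation: [180.0, 0.0, 171.1]
contact_force: [0.0, 0.6, -2.3]
grip_width: 0.044
grasp_force: 30.0
```

Request:
send_rows --plan "0.5 0 0 0 0 0;0.6 0 0 0 0 0;0.6 0 0 0 0 0;0.6 0 0 0 0 0;0.6 0 0 0 0 0;0 0 -0.7 0 0 0;0 0 -0.83 0 0 0;0 0 0 0 0 -0.49;0 -0.5 0 0 0 0;0 -0.7 0 0 0 0"

```text
time: 21.0
position: [0.4922, -0.0002, 0.41]
orientation: [180.0, 0.0, 175.5]
contact_force: [1.6, -0.2, -2.1]
grip_width: 0.0434
grasp_force: 30.0
```

Request:
send_rows --plan "-0.05 -0.9 0 0 0 0;-0.06 -0.9 0 0 0 0;-0.06 -0.9 0 0 0 0;-0.06 -0.9 0 0 0 0;-0.06 -0.9 0 0 0 0;-0.06 -0.9 0 0 0 0;-0.06 -0.9 0 0 0 0;-0.06 -0.7 0 0 0 0;0 0 0 0 0 0;0 0 0 0 0 0"

```text
time: 22.0
position: [0.4879, -0.2819, 0.4097]
orientation: [-180.0, -0.0, 175.2]
contact_force: [-0.9, 1.2, -2.2]
grip_width: 0.0436
grasp_force: 30.0
```

```bash
python3 - <<'E'
from h import *
o,C,im,d,P=cloud('wrist','w5.png'); np.savez('w5.npz',P=P,im=im)
print(o['position'],o['orientation'],o['contact_force'])
hsv=cv2.cvtColor(im,cv2.COLOR_BGR2HSV);h,s,v=[hsv[...,i].astype(int) for i in range(3)];Z=P[...,2]
b=(h>100)&(h<125)&(s>100)&(abs(Z-.086)<.006)&(abs(P[...,1]+.28)<.06)
f=P[b];print(len(f),cv2.minAreaRect((f[:,:2]*1000).astype(np.float32)),np.median(Z[b]))
for y in np.arange(-.32,-.24,.01):
    q=np.sort(f[abs(f[:,1]-y)<.002][:,0])
    if len(q)>5:
        g=np.diff(q);i=g.argmax();print(y.round(3),q[0].round(4),'gap',q[i].round(4),q[i+1].round(4),q[-1].round(4))
for t,z in [('holder_top',.086),('slot_floor',.064),('press',0)]:
    for q in r.tip_of(t,'wrist')[:2]: print(t,q['xy'],round(q['p'],2),atz(C,*q['xy'],z).round(4))
E
```

```text
[ 0.48785955 -0.28190199  0.40965365] [-1.79996156e+02 -4.22182122e-02  1.75220429e+02] [-0.86756684  1.18746006 -2.17456465]
7629 ((485.7245178222656, -281.06817626953125), (63.96862030029297, 80.5383529663086), 85.52425384521484) 0.08488343947012655
-0.31 0.4433 gap 0.4793 0.4893 0.5233
-0.3 0.444 gap 0.48 0.4898 0.5242
-0.29 0.4446 gap 0.4809 0.4906 0.5251
-0.28 0.4455 gap 0.4817 0.4915 0.5259
-0.27 0.4462 gap 0.4825 0.4924 0.5269
-0.26 0.4471 gap 0.4833 0.493 0.5278
-0.25 0.4479 gap 0.4842 0.4937 0.5146
holder_top [314.4, 240.0] 0.83 [ 0.4962 -0.2808  0.086 ]
slot_floor [311.3, 233.8] 0.82 [ 0.4973 -0.2833  0.064 ]
press [312.4, 211.7] 0.79 [ 0.4933 -0.2821  0.    ]
```

View pics/w5.png

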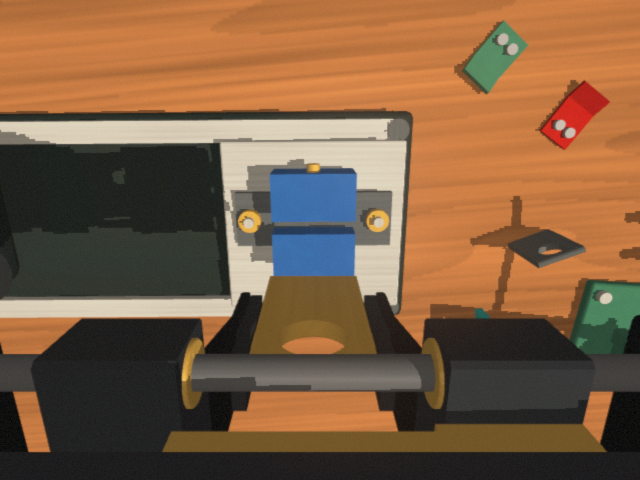

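The slot is the dark line at row 226 between the blue jaws, columns 271–355. The brass blade is held below it at (312,330). I measure the blade in the same camera so the calibration error cancels.

```bash
python3 - <<'E'
from h import *
o=r.observe();z=np.load('w5.npz');P=z['P'];im=z['im']
hsv=cv2.cvtColor(im,cv2.COLOR_BGR2HSV);h,s,v=[hsv[...,i].astype(int) for i in range(3)];Z=P[...,2]
k=(h>12)&(h<32)&(s>100)&(Z>.17)&(Z<.30)&(abs(P[...,1]+.28)<.03)&(P[...,0]<.52)
k[:270]=False;k[390:]=False
T=R.from_euler('xyz',o['orientation'],degrees=True)
q=T.inv().apply(P[k]-o['position'])
print(len(q),q[:,2].min(),q[:,2].max())
for zz in np.arange(.13,.225,.01):
    a=q[abs(q[:,2]-zz)<.005]
    if len(a)>5: print(zz.round(3),len(a),'x',np.median(a[:,0]).round(4),np.percentile(a[:,0],90).round(4),'y',a[:,1].min().round(4),a[:,1].max().round(4))
slot=np.array([.4865,-.281,.086]);print('slot in tool',T.inv().apply(slot-o['position']))
E
```

```text
7518 0.11020670348343052 0.21763722642153094
0.14 52 x 0.0058 0.0109 y -0.023 0.0293
0.15 971 x 0.0053 0.0057 y -0.0297 0.029
0.16 1031 x 0.0051 0.0056 y -0.024 0.0294
0.17 1928 x 0.005 0.0056 y -0.0233 0.0207
0.18 1074 x 0.0053 0.0057 y -0.0233 0.0206
0.19 927 x 0.0053 0.0057 y -0.023 0.0208
0.2 790 x 0.0053 0.0056 y -0.0229 0.0206
0.21 675 x 0.0053 0.0056 y -0.0229 0.0205
0.22 63 x 0.0052 0.0054 y -0.0225 0.0203
slot in tool [ 0.00190199 -0.00101612  0.32391895]
```

Request:
send_rows --plan "0.015 0 0.4 0 0 0;0 0 0.6 0 0 0;0 0 0.6 0 0 0;0 0 0.5 0 0 0;0 0 0.3 0 0 0;0 0 0 0 0 0;0 0 0 0 0 0;0 0 0 0 0 0"

```text
time: 23.0
position: [0.4879, -0.2817, 0.3151]
orientation: [-180.0, 0.1, 175.3]
contact_force: [0.3, -0.2, -0.8]
grip_width: 0.0435
grasp_force: 30.0
```

```bash
cat > m.py <<'E'
from h import *
o,C,im,d,P=cloud('wrist','w6.png')
print(o['position'],o['orientation'],o['contact_force'])
T=R.from_euler('xyz',o['orientation'],degrees=True)
Q=T.inv().apply((P-o['position']).reshape(-1,3)).reshape(P.shape)
hsv=cv2.cvtColor(im,cv2.COLOR_BGR2HSV);h,s,v=[hsv[...,i].astype(int) for i in range(3)];Z=P[...,2]
b=(h>100)&(h<125)&(s>100)&(abs(Z-.086)<.006)&(abs(P[...,1]+.28)<.06)
f=Q[b];print(len(f),'top',np.median(f[:,2]))
for y in np.arange(-.028,.03,.008):
    q=np.sort(f[abs(f[:,1]-y)<.002][:,0])
    if len(q)>5:
        g=np.diff(q);i=g.argmax();print(y.round(3),q[0].round(4),'gap',q[i].round(4),q[i+1].round(4),q[-1].round(4))
k=(h>12)&(h<32)&(s>100)&(Q[...,2]>.17)&(Q[...,2]<.222)&(abs(Q[...,1])<.03)&(abs(Q[...,0])<.01)
q=Q[k];print('blade x',np.median(q[:,0]),'foot',q[:,2].max())
E
python3 m.py
```

```text
[ 0.48788628 -0.28165423  0.3151143 ] [-1.79977183e+02  9.49636583e-02  1.75322870e+02] [ 0.32172505 -0.21921507 -0.83795726]
8595 top 0.23018754963087804
-0.028 -0.0146 gap -0.0033 0.0062 0.0426
-0.02 0.0064 gap 0.0396 0.0399 0.0426
-0.012 0.0063 gap 0.0163 0.0167 0.0427
-0.004 -0.0388 gap -0.038 0.0065 0.0427
0.004 -0.0386 gap -0.0379 0.0064 0.0428
0.012 0.0067 gap 0.013 0.0134 0.0428
0.02 0.0068 gap 0.0218 0.0222 0.0429
0.028 -0.0152 gap -0.0029 0.0069 0.043
blade x 0.004689128597563416 foot 0.21761578613065038
```

Request:
send_rows --plan "0.015 0 0.15 0 0 0;0 0 0.1 0 0 0;0 0 0.1 0 0 0;0 0 0.05 0 0 0;0 0 0 0 0 0"

```text
time: 23.55
position: [0.4868, -0.2814, 0.2975]
orientation: [180.0, -0.0, 175.3]
contact_force: [-0.2, 0.7, -1.8]
grip_width: 0.0437
grasp_force: 30.0
```

Request:
send_rows --plan "0 0 0.04 0 0 0;0 0 0.04 0 0 0;0 0 0 0 0 0"

```text
time: 23.85
position: [0.4874, -0.2815, 0.2951]
orientation: [-180.0, 0.1, 175.3]
contact_force: [3.4, 0.2, -1.3]
grip_width: 0.0437
grasp_force: 30.0
```

Request:
send_rows --plan "-0.005 0 0.05 0 0 0;0 0 0.05 0 0 0;0 0 0 0 0 0"

```text
time: 24.15
position: [0.4878, -0.2816, 0.2911]
orientation: [-180.0, 0.1, 175.3]
contact_force: [6.8, -0.8, 0.5]
grip_width: 0.0438
grasp_force: 30.0
```

Request:
send_rows --plan "0 0 0.05 0 0 0;0 0 0.05 0 0 0;0 0 0 0 0 0"

```text
time: 24.45
position: [0.4877, -0.2814, 0.2868]
orientation: [-180.0, 0.1, 175.3]
contact_force: [6.5, -1.6, -0.8]
grip_width: 0.0438
grasp_force: 30.0
```

Request:
send_rows --plan "-0.01 0 0.05 0 0 0;0 0 0.05 0 0 0;0 0 0 0 0 0"

```text
time: 24.75
position: [0.4879, -0.2814, 0.2826]
orientation: [-180.0, 0.1, 175.3]
contact_force: [6.1, -0.6, -0.6]
grip_width: 0.0442
grasp_force: 30.0
```

Request:
send_rows --plan "0 0 0.03 0 0 0;0 0 0.02 0 0 0;0 0 0 0 0 0"

```text
time: 25.05
position: [0.488, -0.2814, 0.281]
orientation: [-180.0, 0.1, 175.3]
contact_force: [5.4, -0.6, 2.6]
grip_width: 0.0437
grasp_force: 30.0
```

Request:
send_rows --plan "0 0 0.02 0 0 0;0 0 0.02 0 0 0;0 0 0 0 0 0"

```text
time: 25.35
position: [0.4881, -0.2817, 0.2809]
orientation: [180.0, 0.1, 175.3]
contact_force: [0.1, 3.8, 20.1]
grip_width: 0.0435
grasp_force: 30.0
```

```bash
python3 m.py | tail -2; python3 - <<'E'
from h import *
print(r.observe()['position'],r.observe()['contact_force'])
z=cv2.imread('pics/w6.png')
E
```

```text
0.028 0.0069 gap 0.0183 0.0187 0.043
blade x 0.00472784062869761 foot 0.20257637530503764
[ 0.4880495  -0.28161842  0.28090455] [-0.9418924   3.66048273 20.65997957]
```

Request:
send_rows --plan "0 0 -0.02 0 0 0;0 0 0 0 0 0"

```text
time: 25.6
position: [0.488, -0.2815, 0.2809]
orientation: [180.0, 0.1, 175.3]
contact_force: [3.4, 1.6, 12.1]
grip_width: 0.0436
grasp_force: 30.0
```

Request:
send_rows --plan "0 0 0 0 0 0;0 0 0 0 0 0;0 0 0 0 0 0;0 0 0 0 0 0;0 0 0 0 0 0;0 0 0 0 0 0" --grip -1

```text
time: 26.2
position: [0.4874, -0.2815, 0.2798]
orientation: [180.0, -0.0, 175.3]
contact_force: [-0.3, 0.9, 0.8]
grip_width: 0.0824
grasp_force: 0.0
```

Request:
send_rows --plan "0 0 -0.4 0 0 0;0 0 -0.8 0 0 0;0 0 -1 0 0 0;0 0 -1 0 0 0;0 0 0 0 0 0;0 0 0 0 0 0;0 0 0 0 0 0"

```text
time: 26.9
position: [0.4873, -0.2812, 0.4068]
orientation: [180.0, -0.1, 175.3]
contact_force: [0.2, 0.9, 0.2]
grip_width: 0.087
grasp_force: 0.0
```

```bash
python3 - <<'E'
from h import *
o,C,im,d,P=cloud('wrist','w7.png')
hsv=cv2.cvtColor(im,cv2.COLOR_BGR2HSV);h,s,v=[hsv[...,i].astype(int) for i in range(3)];Z=P[...,2]
k=(h>12)&(h<32)&(s>100)&(Z>.09)&(Z<.2)&(abs(P[...,1]+.28)<.035)&(abs(P[...,0]-.487)<.03)
f=P[k];t=f[f[:,2]>.14]
print(len(f),'top z',np.percentile(f[:,2],[50,95,99]),cv2.minAreaRect((t[:,:2]*1000).astype(np.float32)))
for z in np.arange(.1,.15,.01): 
    q=f[abs(f[:,2]-z)<.005]; print(z.round(3),len(q),np.median(q[:,0]).round(4) if len(q) else '')
j=Z[(h>100)&(h<125)&(s>100)&(abs(Z-.086)<.006)&(abs(P[...,1]+.28)<.06)];print('jaw',np.median(j))
side=r.camera('side')[0];cv2.imwrite('pics/end.png',cv2.resize(side[150:450,230:440],None,fx=1.9,fy=1.9,interpolation=cv2.INTER_CUBIC))
E
```

```text
2213 top z [0.13179312 0.14718741 0.14788778] ((486.9569396972656, -280.9529724121094), (43.27164840698242, 7.240568161010742), 85.38224792480469)
0.1 230 0.4838
0.11 468 0.485
0.12 214 0.485
0.13 137 0.4833
0.14 402 0.4841
jaw 0.08488161956362233
```

View pics/end.png

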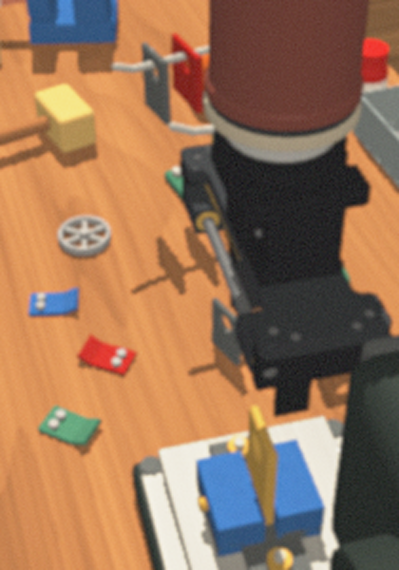

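The brass blade stands upright in the slot at (262,465), its top at about 0.148 m as expected when home. Red and dark hang on the spare hook at (185,75) and (155,85), and the bystanders are untouched.

```bash
python3 -c "
from rig import r
print(r.sign_off())"
```

```text
the job is handed in; nothing more can be done
None
```

I handed the job in at about 27 s: the brass blade measured fully home and upright in the slot, the red and dark blades hang on the spare hook, and the gripper is clear of everything. The sign-off gave no verdict back.

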